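Lock out the strap cutter: feel the pin into the hidden roller, hang the plate

ROBOT

A 6-joint arm with a two-finger parallel gripper is mounted at the origin on the work surface. World frame = base frame: x ahead of the robot, y to its left, z up, the work surface at z = 0. Lengths are in mm, angles in rad, forces in N, time in s.
With the tool pointing down it reaches from about 325 to 1000 mm from the base axis. Payload 5.1 kg.
Tool frame: the origin (TCP) lies at the very end of the fingers, on their centre line; the grasp point (between the pads) lies 19 mm behind it (robot.tcp_to_grasp is the distance from the TCP to the grasp point, in mm); z points along the fingers, y is the line along which they close (so a half turn about z gives the same grasp; the last joint's range is limited). The gripper opens to 85 mm and grips with 20 to 120 N. Pads are 22 mm wide; open, the fingers measure 114 mm over their backs; the gripper's body (76 mm by 85 mm) begins 54 mm behind the grasp point. The pads swing forward as they close: fully open they stand 13 mm farther back than shut.
Start: joints at [1.104, 0.124, 1.65, -0, 1.367, -0.083], TCP at [243.41, 602.691, 231.322] pointing down, gripper open.
Joint ranges: [-2.61, 2.61], [-1.02, 2.33], [0.03, 2.71], [-1.35, 4.49], [0.32, 2.68], [-2.91, 2.91]. Speed limits (rad/s): [2.57, 2.57, 3.14, 3.14, 3.14, 3.14].

INTERFACE

Orientations are given as a 3x3 rotation matrix whose columns are the frame's x, y, z axes.
In Python, from rig import observe, snapshot, order, robot gives the robot as it stands.
- The arm moves only by the shell command python3 -m pendant 'ROWS'. ROWS is a JSON object of lists of equal length, an entry for each row: "slide": the shift along the tool's x, y, z in cm, a list of three; "turn": the turn about the tool's z in rad; "claw": the gripper's target within -1 to 1 (fully open at 1, half-way at 0, shut at -1). A call has 1 to 5 rows; each row is the pose to reach, as a shift and turn from the pose commanded when the call began, along the tool's axes at that moment; what a row does not reach only later rows make up. A row lasts 1/12 s, in which the tool goes at most 41.7 mm and 7.16 degrees, less where a joint would pass 70% of its speed; a pose out of reach is approached as far as the arm can. A call with a gripper value outside its range is refused whole. The fingers move at their own pace and stop on an object; the grip force is fixed at half the most. Time passes only in rows, so rows that repeat a pose let the fingers close. It gives the time, the measured TCP pose, the force, the opening and the grip force at its end, in the units of the state.
- observe(): the state, without advancing time (a new reading comes with each control period).
- snapshot(name): name is "scene" or "top" or "wrist"; returns a dict with "frame" (420x560x3 uint8, red, green, blue), "depth" (420x560 float32, mm along the optical axis (not along the pixel's ray), 0 where there is no reading), "fx", "fy", "cx", "cy" (pixels), "T" (4x4, takes a point from camera to world coordinates). Camera axes: x right, y down, z forward; pixel columns grow to the right and rows downward; lengths in mm; the calibration is good to about 2 mm. A picture is of the moment at which its call begins.
- order.sign_off(): hands the job in; it is judged then, once.
The state is a dict: "time_s": time; "q": joint angles; "qd": joint speeds; "effort": joint torques, N m; "position": TCP position; "orientation": TCP orientation; "force": force on the tool from outside, world axes, zero at the start; "ft_torque": the same for the moment, N m; "grip_width": finger opening in mm; "grip_force": force on a finger pad.
Only numpy, scipy, OpenCV 4.12 (cv2) and the standard library are available. Lean on these libraries where they do the work, as an engineer would, in place of code of your own. Each camera call takes 0.05 s, during which the arm holds its last target. There are 200 camera calls.

TASK

The strap cutter has to be locked out for a blade change. Take the locking pin from the tool block, put it nose first through the slot in the cutter's sloping front guard, feel along the hidden roller for the socket without forcing it, and push the pin fully home; then hang the folded warning plate astride the grab bar on top of the machine. Let go of both and leave all the other things where they stand.

Things in the scene. Friction and masses are not known exactly. Their poses are not given: they have to be found in the camera images.
- cutter: bench strap-cutting machine, grey painted steel, fixed, 318 mm deep, 318 mm wide, 233 mm high without its grab bar. Origin: centre of its underside; x from its front (slot side, towards the robot) to its back, y to its left, z up. Side cheeks: outer faces y +143 and -159, x -70 to +105, top 198 mm. Infeed plate in front to x -140, at z 88 mm
- overhang (a point): middle of the lower front edge of the cutter's gear housing, a box on top of the cheeks (cutter x -42 to +102, y -145 to +145, z 198 to 233 mm) that overhangs the sloping guard: the edge runs along y, 17 mm behind the pin's centre line where that is 45 mm out from the roller's face
- lock: sloping front guard of the cutter. Its z axis points out of the guard, forwards and up, 35 degrees from vertical: the pin goes in along -z; y runs along the slot (as the cutter's y), x up the slope to the back. Origin (cutter x -30, y 0, z 150 mm): under the middle of the slot, on the flat of the hidden blade roller, which is the plane z = 0, 36 mm wide in x, longer than the slot, stiff steel
- slot (a point): middle of the pin slot, at the guard's outer face (lock frame 0, 0, +22 mm; axes as lock). The slot is a plain opening through the 4 mm sheet, 18 mm wide (x -9 to +9) and 98 mm long (y -49 to +49); behind it hang two rows of soft black dust bristles, which hide the roller and do not resist the pin; then hollow down to the flat
- flat (a point): the origin of lock, on the roller's flat. Somewhere in that flat is one blind socket for the pin: 16 mm wide in x, centred on x = 0, 13 mm long in y, 30 mm deep, edges chamfered. The roller has been left anywhere endwise, so the socket's centre may be anywhere from y = -33 to +33 mm: out of sight, to be felt for with the pin. The roller itself stays put
- pin: locking pin, plain steel, 162 mm long, 0.09 kg: shank 10 mm in diameter with a round nose, then a grooved round head 24 mm in diameter from z = 120 to 162 mm. Origin: tip of the nose; z towards the head. It starts upright, nose down, in one of the four holes of the tool block, tip 10 mm above the table, top at 172 mm: the tallest tool there, all steel, shank bare for 70 mm above the block
- pin_tip (a point): the tip of the pin's round nose (the pin's origin)
- block: wooden tool block, fixed, 176 x 60 x 55 mm, on the left or right of the cutter. Origin: centre of its underside; x along its length. Four holes of 12 mm in a row along x at -63, -21, +21 and +63 mm, 45 mm deep, each holding an upright tool (their order varies)
- plate: folded aluminium warning plate with a triangle on both faces, 0.11 kg: like a little tent, 80 mm wide along its y, two upright parallel legs 3 mm thick and 40 mm high whose outer faces are 34 mm apart in x (inner 28 mm), joined by a 45 degree ridged roof; 56 mm high, open below and at both ends. Origin: centre of its underside; z up. It starts standing on the table on the other side of the cutter from the tool block
- plate_seat (a point): point inside the plate, 42 mm above its lower edge, midway: where the axis of the grab bar lies when the ridge rests on the bar
- grab_bar (a point): middle of the axis of the grab bar: a steel bar 14 mm in diameter along the cutter's y, 170 mm between two posts of the same thickness at y -85 and +85 mm, axis 54 mm above the top of the gear housing (cutter frame x +30, z 287 mm); axes as the cutter's
- awl: bystander: awl standing in the tool block, pear-shaped dark wooden handle, top 146 mm above the table; origin at its point
- punch: bystander: hollow punch standing in the tool block, dark steel, 18 mm thick, top 153 mm above the table; origin at its tip
- creaser: bystander: edge creaser standing in the tool block, slim light wooden handle up to 23 mm thick, top 162 mm above the table; origin at its tip
- weight: bystander: black pattern weight 55 x 110 x 52 mm beside the plate; origin centre of underside
- jar: bystander: amber glass jar 64 mm across, 85 mm high; origin centre of underside
- can: bystander: can of glue 74 mm across, 110 mm high; origin centre of underside
- mallet: bystander: mallet lying flat, white head 52 mm thick, wooden handle 210 mm; origin under its head
- die: bystander: strap-end cutting die, a steel band outline 98 x 41 x 30 mm; origin centre of underside
Mind the look-alikes: they are no part of the job. What is shaped like the pin but green or purple is not meant.

How it is judged (in metres and radians):
On the way, in this order (a step that is already met when the one before it is completed fails the run):
1. the locking pin is fully home in the roller's socket (z of pin_tip in the frame of lock between -0.034 and -0.022 m and x of pin_tip in the frame of lock between -0.012 and 0.012 m and y of pin_tip in the frame of lock between -0.045 and 0.045 m and angle between the z axis of pin and the z axis of lock, either way round below 0.26 rad), for 0.2 s.
2. the warning plate hangs astride the grab bar (x of plate_seat in the frame of grab_bar between -0.008 and 0.008 m and y of plate_seat in the frame of grab_bar between -0.045 and 0.045 m and z of plate_seat in the frame of grab_bar between -0.008 and 0.008 m and angle between plate's own z axis and vertical below 0.35 rad), for 0.2 s.
At the end, for the whole second after the job is handed in: Pin tip 22 mm or more below the roller's face within the slot, pin within 15 degrees of the guard's z axis; the plate's seat point within 8 mm of the bar's axis (across, height) and 45 mm of its middle along it, plate within 20 degrees of upright; both released and at rest (all of step 1 and all of step 2 and contact force between each of plate, pin and the fingers below 0.05 N and linear speed of pin below 0.02 m/s and linear speed of plate below 0.03 m/s); the robot touches nothing.
It fails at once if a bystander (tools, weight, jar, can, mallet, die) is moved more than 30 mm (distance of any of awl, punch, creaser, weight, jar, can, mallet, die from where it was at the start of the episode above 0.03 m).
It fails at once if a standing tool, jar or can is tipped over (angle between any of awl, punch, creaser, jar, can's own z axis and vertical above 0.5 rad).
It fails at once if the pin is forced against the machine with more than 60 N (contact force between pin and cutter above 60 N).
It also fails if it takes over 72 s, if anything falls off the work surface, if the arm or the gripper's body presses on something with over 40 N, if the wrist force passes 120 N, or if a joint passes its speed limit or range.

## Working session

There is one attempt and no reset: what is moved stays moved. The work goes in short steps, Python scripts to look and compute and a shell command to move; the robot and the scene stay as the last step left them, time stands still between calls to the robot, and variables do not carry over. Pictures are saved under pics/ and viewed, at most 13 in all, crops included, and the job is handed in when it is done.

```bash
ls; mkdir -p pics; python3 - <<'E'
from rig import observe,snapshot,robot
import cv2,numpy as np
o=observe();print({k:np.round(v,3).tolist() for k,v in o.items()})
a=[]
for n in("scene","top"):
    s=snapshot(n);np.savez(f"pics/{n}0.npz",**s);cv2.imwrite(f"pics/{n}0.png",cv2.cvtColor(s["frame"],cv2.COLOR_RGB2BGR));print(n,s["fx"],np.round(s["T"],3).tolist())
E
```

```text
pics
{'time_s': 0.0, 'q': [1.104, 0.124, 1.652, 0.0, 1.368, -0.083], 'qd': [-0.001, 0.001, 0.001, -0.001, -0.002, -0.002], 'effort': [-0.0, -42.36, -36.546, -0.0, 0.007, 0.0], 'position': [243.118, 602.143, 230.047], 'orientation': [[-0.927, 0.374, -0.001], [0.374, 0.927, -0.002], [0.0, -0.002, -1.0]], 'force': [-0.231, -1.06, 0.62], 'ft_torque': [-0.0, -0.014, -0.035], 'grip_force': 0.0, 'grip_width': 85.573}
scene 506.3238955784336 [[-0.8, 0.421, -0.427, 1044.135], [0.599, 0.538, -0.593, 707.112], [-0.019, -0.73, -0.683, 1037.407], [0.0, 0.0, 0.0, 1.0]]
top 503.657727002751 [[0.013, -0.987, 0.159, 298.643], [-1.0, -0.012, 0.006, -31.859], [-0.004, -0.159, -0.987, 1509.159], [0.0, 0.0, 0.0, 1.0]]
```

View pics/scene0.png

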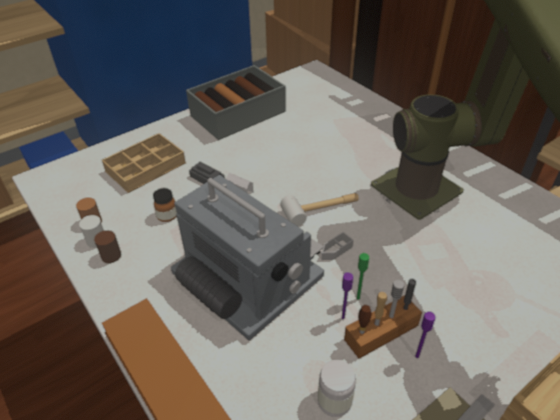

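View pics/top0.png

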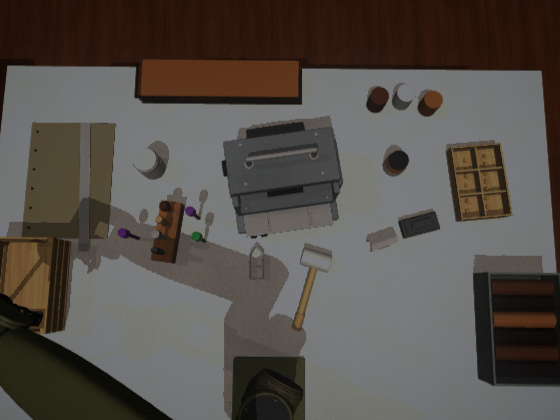

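The scene image shows the cutter at (245,250) and the tool block at (385,325). The tools, in order, are the awl (365,318), creaser (381,302), a light steel tool (398,292) and a dark steel tool (409,292). Loose green (363,265) and purple (347,285), (427,325) pins stand around the block.

In the top image, the block is at (167,232), the plate at (382,240), the weight at (420,224), the die at (257,262) and the mallet at (315,270).

What could be taken for the pin: green, two purples, the punch and the creaser. The light steel tool at scene (398,292) fits the description. I'll check it in a crop.

```bash
cat > h.py <<'E'
import numpy as np,cv2
from rig import observe,snapshot,robot
def cloud(s):
    d=s["depth"];v,u=np.mgrid[:d.shape[0],:d.shape[1]]
    P=np.stack([(u-s["cx"])/s["fx"]*d,(v-s["cy"])/s["fy"]*d,d,np.ones_like(d)],-1)@np.asarray(s["T"]).T
    P[d==0]=np.nan
    return P[...,:3]
def rect(p):
    return cv2.minAreaRect(p[:,:2].astype(np.float32))
def bgr(s): return cv2.cvtColor(s["frame"],cv2.COLOR_RGB2BGR)
E
python3 - <<'E'
from h import *
S={n:dict(np.load(f"pics/{n}0.npz")) for n in("scene","top")}
a=cv2.resize(bgr(S["scene"])[240:370,325:445],None,fx=3.3,fy=4,interpolation=cv2.INTER_CUBIC)
b=cv2.resize(bgr(S["top"])[190:275,130:215],(396,520),interpolation=cv2.INTER_CUBIC)
cv2.imwrite("pics/crop1.png",np.hstack([a,b]))
for n,s in S.items():
    P=cloud(s).reshape(-1,3);P=P[~np.isnan(P[:,0])]
    def r(lo,hi,x0,x1,y0,y1):
        m=(P[:,2]>lo)&(P[:,2]<hi)&(P[:,0]>x0)&(P[:,0]<x1)&(P[:,1]>y0)&(P[:,1]<y1);q=P[m]
        return len(q),(np.round(rect(q)[0],1),np.round(rect(q)[1],1),round(rect(q)[2],1),q.mean(0).round(1)) if len(q)>4 else 0
    print(n,"hous",r(226,240,300,1000,-300,200));print("bar",r(280,300,300,1000,-300,200))
    print("block",r(48,60,300,800,150,500));print("plate",r(30,64,350,700,-450,-200));print("platetop",r(50,60,350,700,-400,-200))
    # tool tops
    m=(P[:,2]>125)&(P[:,2]<180)&(P[:,0]>300)&(P[:,0]<800)&(P[:,1]>150)&(P[:,1]<450);q=P[m]
    lab=-np.ones(len(q),int);k=0
    for i in range(len(q)):
        if lab[i]<0:
            st=[i];lab[i]=k
            while st:
                j=st.pop();nb=np.where((lab<0)&(np.hypot(*(q[:,:2]-q[j,:2]).T)<9))[0];lab[nb]=k;st+=list(nb)
            k+=1
    for i in range(k):
        c=q[lab==i]
        if len(c)>3:print("tool",len(c),((c.min(0)+c.max(0))/2).round(0),np.ptp(c,axis=0).round(0),c[:,2].max().round(0))
E
```

```text
scene hous (5034, (array([627.3, -28.5]), array([147.7, 291.9]), 8.6, array([633.8, -10.5, 231.7])))
bar (434, (array([628.3, -26.3]), array([ 15.7, 181.8]), 8.4, array([629.4, -21. , 290.4])))
block (1554, (array([523.7, 344. ]), array([321.2, 191.5]), 34.1, array([479. , 313.6,  54. ])))
plate (652, (array([ 557.4, -336.4]), array([255.4, 180.9]), 20.0, array([ 536.1, -362. ,   45.8])))
platetop (151, (array([ 557.8, -347.6]), array([ 68.3, 288.1]), 78.9, array([ 570.6, -339. ,   54.5])))
tool 171 [436. 200. 144.] [26. 26. 39.] 164.0
tool 179 [505. 220. 146.] [22. 26. 41.] 166.0
tool 100 [397. 312. 140.] [19. 18. 29.] 155.0
tool 210 [439. 307. 150.] [24. 26. 49.] 175.0
tool 137 [481. 303. 145.] [22. 21. 38.] 164.0
tool 136 [523. 297. 135.] [23. 28. 21.] 146.0
tool 211 [442. 399. 144.] [25. 24. 37.] 163.0
top hous (5431, (array([626.6, -28.4]), array([145.5, 290.3]), 8.9, array([623.4, -28.2, 233.6])))
bar (409, (array([626.4, -28.2]), array([ 15.4, 182.3]), 8.9, array([625.2, -27.9, 293.1])))
block (916, (array([504.4, 329.8]), array([277.7, 189.4]), 34.3, array([456.2, 300.2,  55.1])))
plate (831, (array([ 537.1, -385.2]), array([154. , 288.9]), 77.3, array([ 489.8, -373.2,   46.7])))
platetop (190, (array([ 546.5, -350.6]), array([ 74.7, 274.7]), 78.3, array([ 485.8, -333.9,   54.7])))
tool 85 [518. 294. 137.] [27. 25. 24.] 149.0
tool 85 [500. 219. 147.] [21. 24. 43.] 168.0
tool 61 [477. 300. 149.] [20. 20. 36.] 167.0
tool 98 [439. 398. 147.] [23. 24. 43.] 168.0
tool 90 [435. 306. 157.] [23. 22. 43.] 179.0
tool 83 [432. 199. 149.] [22. 24. 45.] 171.0
tool 49 [394. 311. 141.] [16. 18. 32.] 158.0
```

View pics/crop1.png

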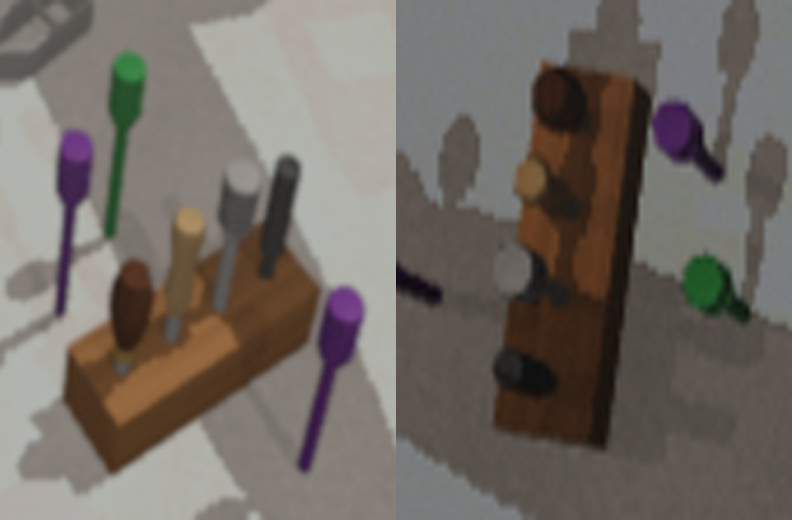

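The crop confirms it: the light steel grooved tool (scene px 398,292) is the tallest, with its top at about 175 mm at world (437,306). The dark punch is beside it, and the coloured look-alikes stand loose on the table. Now I'll move above it.

```bash
python3 -m pendant '{"slide":[[-3.3,-2.3,0],[-6.6,-4.6,0],[-9.9,-6.9,0],[-13.2,-9.2,0],[-16.5,-11.5,0]],"turn":[0,0,0,0,0],"claw":[1,1,1,1,1]}'
python3 -m pendant '{"slide":[[-3.3,-2.3,0],[-6.6,-4.6,0],[-9.9,-6.9,0],[-12.6,-8.8,0],[-12.6,-8.8,0]],"turn":[-0.1,-0.2,-0.265,-0.265,-0.265],"claw":[1,1,1,1,1]}'
python3 - <<'E'
from h import *
s=snapshot("wrist");np.savez("pics/w1.npz",**s);cv2.imwrite("pics/w1.png",bgr(s));print(np.round(s["T"],3).tolist())
P=cloud(s).reshape(-1,3);P=P[~np.isnan(P[:,0])]
q=P[(P[:,2]>120)&(P[:,2]<190)]
for c in((437,306),(479,301),(396,311)):
    m=np.hypot(q[:,0]-c[0],q[:,1]-c[1])<22;k=q[m];k=k[k[:,2]>k[:,2].max()-5] if len(k) else k
    print(c,len(k),((k.min(0)+k.max(0))/2).round(1) if len(k) else 0,np.ptp(k,axis=0).round(1) if len(k) else 0)
o=observe();print(np.round(o["position"],1),np.round(o["orientation"],3).tolist(),o["time_s"])
E
```

```text
time_s: 0.52
position: [353.7, 432.5, 230.7]
orientation: [[-0.928, 0.374, -0.001], [0.374, 0.928, -0.001], [0.0, -0.001, -1.0]]
force: [-0.7, 0.3, -0.0]
grip_width: 85.2
grip_force: 0.0
time_s: 0.93
position: [439.5, 301.1, 230.9]
orientation: [[-0.992, 0.124, 0.001], [0.124, 0.992, -0.002], [-0.001, -0.002, -1.0]]
force: [-0.9, 0.1, -0.4]
grip_width: 85.3
grip_force: 0.0
[[0.124, 0.959, 0.256, 374.259], [0.992, -0.119, -0.035, 308.056], [-0.003, 0.258, -0.966, 374.023], [0.0, 0.0, 0.0, 1.0]]
(437, 306) 862 [436.9 304.1 172.1] [22.9 23.2  4.8]
(479, 301) 433 [478.7 299.1 161.1] [18.7 18.5  4.9]
(396, 311) 480 [395.8 309.2 153. ] [17.3 17.5  4.8]
[438.4 303.1 230.9] [[-0.992, 0.123, -0.001], [0.123, 0.992, -0.0], [0.0, -0.001, -1.0]] 0.9833
```

```bash
python3 -m pendant '{"slide":[[0.15,0.1,2.5],[0.15,0.1,5],[0.15,0.1,7.5],[0.15,0.1,10],[0.15,0.1,10]],"turn":[0,0,0,0,0],"claw":[1,1,1,1,1]}'
python3 -m pendant '{"slide":[[0,0,0],[0,0,0],[0,0,0],[0,0,0],[0,0,0]],"turn":[0,0,0,0,0],"claw":[-1,-1,-1,-1,-1]}'
python3 -m pendant '{"slide":[[0,0,0],[0,0,0],[0,0,0],[0,0,0],[0,0,0]],"turn":[0,0,0,0,0],"claw":[-1,-1,-1,-1,-1]}'
```

```text
time_s: 1.4
position: [431.6, 305.4, 125.0]
orientation: [[-0.993, 0.117, -0.01], [0.117, 0.993, -0.005], [0.009, -0.006, -1.0]]
force: [-2.0, -1.3, -0.8]
grip_width: 85.3
grip_force: 0.0
time_s: 1.82
position: [436.7, 307.2, 133.0]
orientation: [[-0.993, 0.118, 0.002], [0.118, 0.993, 0.001], [-0.002, 0.002, -1.0]]
force: [-0.4, -0.5, 1.2]
grip_width: 25.6
grip_force: 0.9
time_s: 2.23
position: [436.8, 307.2, 132.8]
orientation: [[-0.993, 0.119, 0.002], [0.119, 0.993, 0.001], [-0.002, 0.002, -1.0]]
force: [-0.1, 0.0, 5.1]
grip_width: 22.7
grip_force: 58.7
```

```bash
python3 -m pendant '{"slide":[[0,0,-0.5],[0,0,-1.5],[0,0,-2.7],[0,0,-3.7],[0,0,-3.7]],"turn":[0,0,0,0,0],"claw":[-1,-1,-1,-1,-1]}'
python3 -m pendant '{"slide":[[0,0,0],[0,0,0],[0,0,0],[0,0,0],[0,0,0]],"turn":[-0.1,-0.2,-0.3,-0.4,-0.5],"claw":[-1,-1,-1,-1,-1]}'
python3 -m pendant '{"slide":[[0,0,0],[0,0,0],[0,0,0],[0,0,0],[0,0,0]],"turn":[-0.1,-0.2,-0.3,-0.4,-0.49],"claw":[-1,-1,-1,-1,-1]}'
python3 - <<'E'
from h import *
s=snapshot("scene");np.savez("pics/s2.npz",**s);w=snapshot("wrist");np.savez("pics/w2.npz",**w);a=bgr(s)[240:380,320:460]
cv2.imwrite("pics/s2.png",np.hstack([cv2.resize(a,(420,420)),cv2.resize(bgr(w),(380,420))]))
o=observe();print({k:np.round(o[k],2).tolist() for k in("position","force","ft_torque","orientation")})
E
```

```text
time_s: 2.65
position: [437.0, 307.3, 171.7]
orientation: [[-0.993, 0.119, 0.004], [0.119, 0.993, 0.002], [-0.003, 0.002, -1.0]]
force: [-0.3, -0.5, -0.6]
grip_width: 22.6
grip_force: 59.0
time_s: 3.07
position: [435.7, 306.6, 168.4]
orientation: [[-0.926, -0.377, -0.0], [-0.377, 0.926, -0.0], [0.0, -0.0, -1.0]]
force: [0.3, 0.0, -0.3]
grip_width: 22.6
grip_force: 59.0
time_s: 3.48
position: [436.0, 306.3, 168.5]
orientation: [[-0.64, -0.768, 0.001], [-0.768, 0.64, -0.001], [0.0, -0.001, -1.0]]
force: [0.6, -0.7, -1.3]
grip_width: 22.5
grip_force: 59.1
{'position': [435.99, 306.31, 168.43], 'force': [1.46, -0.99, -0.34], 'ft_torque': [-0.34, -0.35, -0.01], 'orientation': [[-0.64, -0.77, 0.0], [-0.77, 0.64, -0.0], [0.0, -0.0, -1.0]]}
```

View pics/s2.png

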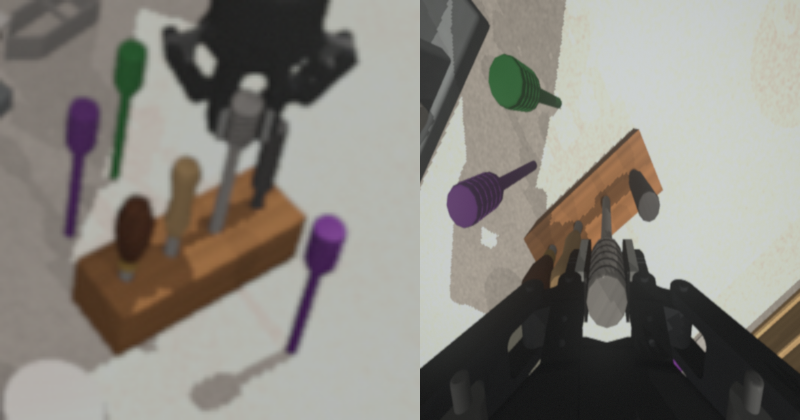

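The left panel shows the pin lifted, its shank still in the hole mouth at (218,228), with the fingers clear of the creaser and punch. The right (wrist) panel shows the head gripped squarely at (605,290). Next I'll pivot the pin in the pads by arcing about the hole mouth.

```bash
python3 -m pendant '{"slide":[[0.8,0,0.03],[1.65,0,0.1],[2.4,0,0.22],[3.27,0,0.4],[3.27,0,0.4]],"turn":[0,0,0,0,0],"claw":[-1,-1,-1,-1,-1]}'
python3 - <<'E'
from h import *
o=observe();print({k:np.round(o[k],2).tolist() for k in("position","force","ft_torque")})
E
python3 -m pendant '{"slide":[[0.8,0,0.22],[1.57,0,0.5],[2.35,0,0.83],[3.07,0,1.18],[3.07,0,1.18]],"turn":[0,0,0,0,0],"claw":[-1,-1,-1,-1,-1]}'
python3 -m pendant '{"slide":[[0.6,0,0.32],[1.15,0,0.66],[1.7,0,1.05],[1.7,0,1.05],[1.7,0,1.05]],"turn":[0,0,0,0,0],"claw":[-1,-1,-1,-1,-1]}'
python3 - <<'E'
from h import *
s=snapshot("scene");w=snapshot("wrist");np.savez("pics/w3.npz",**w);a=bgr(s)[240:380,320:460]
cv2.imwrite("pics/s3.png",np.hstack([cv2.resize(a,(420,420)),cv2.resize(bgr(w),(380,420))]))
o=observe();print({k:np.round(o[k],2).tolist() for k in("position","force","ft_torque")})
E
```

```text
time_s: 4.0
position: [414.8, 280.9, 165.0]
orientation: [[-0.645, -0.764, 0.003], [-0.764, 0.645, 0.001], [-0.003, -0.001, -1.0]]
force: [4.5, 1.5, 0.9]
grip_width: 22.5
grip_force: 60.2
{'position': [414.79, 280.92, 164.99], 'force': [4.46, 1.49, 0.91], 'ft_torque': [0.38, -1.34, -0.11]}
time_s: 4.42
position: [394.0, 257.0, 151.7]
orientation: [[-0.644, -0.765, -0.001], [-0.765, 0.644, -0.001], [0.001, -0.0, -1.0]]
force: [3.8, 0.3, 1.7]
grip_width: 23.0
grip_force: 61.3
time_s: 4.83
position: [383.5, 244.4, 141.7]
orientation: [[-0.644, -0.765, -0.001], [-0.765, 0.644, -0.001], [0.002, 0.0, -1.0]]
force: [2.3, -2.3, 6.0]
grip_width: 22.6
grip_force: 61.2
{'position': [383.53, 244.43, 141.81], 'force': [2.59, -2.31, 5.39], 'ft_torque': [-0.15, -0.82, -0.19]}
```

View pics/s3.png

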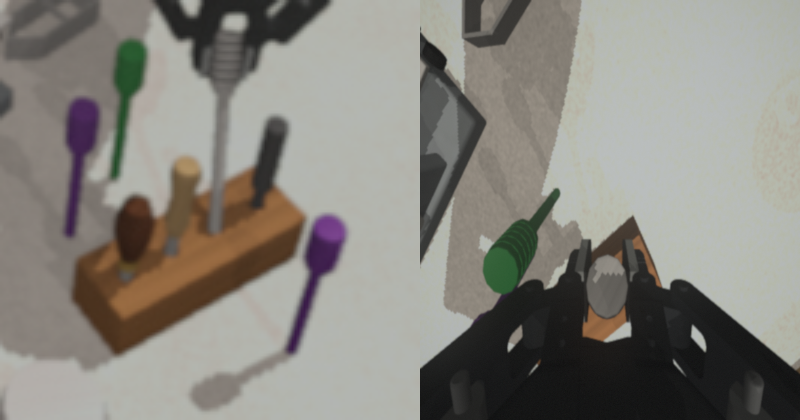

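The pin is now leaning in the pads with its nose still in the hole at (215,230), and the tools stand undisturbed. I'll pull it out along its axis, lift, travel to the front of the cutter, turn, and measure.

```bash
python3 -m pendant '{"slide":[[0.6,0,-0.8],[1.2,0,-1.8],[1.5,0,-4.5],[1.5,0,-8],[1.5,0,-11.5]],"turn":[0,0,0,0,0],"claw":[-1,-1,-1,-1,-1]}'
python3 -m pendant '{"slide":[[2.0,-2.2,-2],[4.0,-4.4,-4],[6.4,-7.0,-4.5],[9.0,-9.8,-4.5],[11.5,-12.5,-4.5]],"turn":[0,0,0,0,0],"claw":[-1,-1,-1,-1,-1]}'
python3 -m pendant '{"slide":[[2.0,-2.3,0],[4.5,-5,0],[6.5,-7.2,0],[7.5,-9.3,0],[7.5,-9.3,0]],"turn":[0.1,0.22,0.34,0.46,0.58],"claw":[-1,-1,-1,-1,-1]}'
python3 -m pendant '{"slide":[[0,0,0],[0,0,0],[0,0,0],[0,0,0],[0,0,0]],"turn":[0.1,0.14,0.14,0.14,0.14],"claw":[-1,-1,-1,-1,-1]}'
python3 - <<'E'
from h import *
o=observe();print({k:np.round(o[k],2).tolist() for k in("position","force","ft_torque","orientation")})
A=[]
for n in("scene","top"):
    s=snapshot(n);np.savez(f"pics/{n}4.npz",**s)
    a=bgr(s);A.append(a[100:310,90:370] if n=="scene" else a[100:310,180:460])
cv2.imwrite("pics/s4.png",np.vstack([cv2.resize(x,(400,300)) for x in A]))
E
```

```text
time_s: 5.35
position: [371.0, 232.4, 254.5]
orientation: [[-0.643, -0.765, -0.01], [-0.765, 0.643, -0.004], [0.01, 0.006, -1.0]]
force: [0.2, 0.1, -1.3]
grip_width: 22.6
grip_force: 60.1
time_s: 5.77
position: [393.8, 64.1, 300.4]
orientation: [[-0.642, -0.766, -0.006], [-0.766, 0.642, 0.001], [0.003, 0.005, -1.0]]
force: [0.1, 0.7, -1.2]
grip_width: 22.5
grip_force: 60.1
time_s: 6.18
position: [417.2, -54.4, 299.0]
orientation: [[-0.961, -0.277, -0.008], [-0.277, 0.961, 0.002], [0.007, 0.004, -1.0]]
force: [-0.6, 0.4, -0.2]
grip_width: 22.6
grip_force: 60.1
time_s: 6.6
position: [417.9, -51.6, 300.7]
orientation: [[-0.988, -0.152, -0.004], [-0.152, 0.988, 0.001], [0.003, 0.002, -1.0]]
force: [0.1, 0.7, -0.5]
grip_width: 22.6
grip_force: 60.0
{'position': [417.9, -51.58, 300.69], 'force': [0.07, 0.73, -0.45], 'ft_torque': [-0.02, 0.07, -0.0], 'orientation': [[-0.99, -0.15, -0.0], [-0.15, 0.99, 0.0], [0.0, 0.0, -1.0]]}
```

View pics/s4.png

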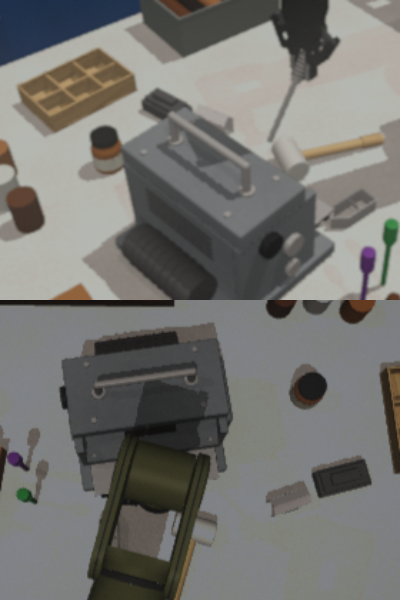

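Top panel: the pin hangs freely from the gripper at (290,95), nose at (272,138), leaning with its nose towards the cutter. Now I'll fit its axis from the scene depth.

```bash
python3 - <<'E'
from h import *
s=dict(np.load("pics/scene4.npz"));P=cloud(s).reshape(-1,3);P=P[~np.isnan(P[:,0])]
R=np.array([[-.988,-.152,0],[-.152,.988,0],[0,0,-1]]);G=np.array([417.9,-51.6,319.7])
L=(P-G)@R # tool axes rel. to grasp
m=(abs(L[:,1])<18)&(L[:,0]>-130)&(L[:,0]<40)&(L[:,2]>22)&(L[:,2]<140)
q=L[m]
for i in range(3):
    c=np.median(q,0);c,d=q.mean(0),np.linalg.svd(q-q.mean(0),full_matrices=False)[2][0]
    r=np.linalg.norm((q-c)-np.outer((q-c)@d,d),axis=1);q=q[r<8]
d*=np.sign(d[2]);t=(q-c)@d
print(len(q),"dir",d.round(3),"tilt",np.degrees(np.arctan2(-d[0],d[2])),"ytilt",np.degrees(np.arctan2(d[1],d[2])))
print("c",c.round(1),"end",(c+d*t.max()).round(1),"axis at z=0",(c-d*c[2]/d[2]).round(1),"res",r.mean())
np.set_printoptions(suppress=True)
k=q[np.argsort(t)];print(k[-8:].round(1))
# camera direction in tool axes, for surface offset
v=(G-np.asarray(s["T"])[:3,3]);v/=np.linalg.norm(v);v=v@R;vp=v-d*(v@d);print("axis offset 4mm*",(vp/np.linalg.norm(vp)).round(2))
E
```

```text
179 dir [-0.567 -0.006  0.824] tilt 34.5554131823106 ytilt -0.406870693483585
c [-54.8   1.7  66.1] end [-85.9   1.4 111.1] axis at z=0 [-9.3  2.2  0. ] res 3.462172815741749
[[-79.2   3.8 109.7]
 [-83.2  -2.5 107.7]
 [-84.5   2.2 107.2]
 [-84.    5.1 109. ]
 [-85.4  -0.4 108.2]
 [-85.2   2.8 109.7]
 [-84.6  -4.6 111.3]
 [-87.5   5.  110. ]]
axis offset 4mm* [ 0.69 -0.54  0.47]
```

```bash
python3 - <<'E'
from h import *
np.set_printoptions(suppress=True)
s=snapshot("wrist");np.savez("pics/w5.npz",**s);cv2.imwrite("pics/w5.png",bgr(s))
C=cloud(s);P=C.reshape(-1,3);P=P[~np.isnan(P[:,0])]
q=P[(P[:,2]>229)&(P[:,2]<237)&(P[:,0]>530)]
print("hous",len(q),q[:,2].mean(),np.round(rect(q)[0],1),np.round(rect(q)[1],1),rect(q)[2])
b=P[(P[:,2]>275)&(P[:,2]<300)&(P[:,0]>560)];print("bar",len(b),b.mean(0) if len(b) else 0)
# cutter frame using prior estimate
a=np.radians(8.7);cx=np.array([np.cos(a),np.sin(a)]);cy=np.array([-np.sin(a),np.cos(a)]);O=np.array([597.3,-32.5])
X=np.c_[(P[:,:2]-O)@cx,(P[:,:2]-O)@cy,P[:,2]]
h=X[(X[:,2]>229)&(X[:,2]<237)&(X[:,0]>-70)]
for y0 in range(-140,141,35):
    k=h[abs(h[:,1]-y0)<10]
    if len(k)>5: print("front edge y",y0,np.percentile(k[:,0],2).round(1))
# guard plane in lock frame
th=np.radians(35);zx=np.array([-np.sin(th),0,np.cos(th)]);xx=np.array([np.cos(th),0,np.sin(th)])
D=X-np.array([-30,0,150]);L=np.c_[D@xx,D[:,1],D@zx]
g=(abs(L[:,2]-22)<8)&(abs(L[:,0])<40)&(abs(L[:,1])<120)
k=L[g];print("guard",len(k),k[:,2].mean(),"x range",np.percentile(k[:,0],[1,99]))
G=np.full((70,24),np.nan)
dark=s["frame"].reshape(-1,3).astype(int).sum(1)[~np.isnan(C.reshape(-1,3)[:,0])]
for lo in range(-32,33,2):
    m=(abs(L[:,0]-lo)<1)&(abs(L[:,1])<45)&(L[:,2]>-15)&(L[:,2]<30)
    if m.sum(): print(lo,m.sum(),"z",L[m,2].mean().round(1),"bright",dark[m].mean().round(0))
E
```

```text
hous 11 230.87174581031405 [555.1 -32.3] [  1.9 194.4] 8.649160385131836
bar 0 0
front edge y 105 -42.4
guard 1673 19.33445518073795 x range [-39.16524875  14.54451867]
-18 8 z 22.2 bright 183.0
-16 15 z 22.2 bright 199.0
-14 22 z 22.2 bright 206.0
-12 33 z 22.1 bright 210.0
-10 48 z 22.1 bright 209.0
-8 62 z 19.9 bright 138.0
-6 92 z 18.1 bright 99.0
-4 114 z 18.1 bright 105.0
-2 140 z 18.1 bright 109.0
0 140 z 17.8 bright 109.0
2 142 z 18.0 bright 108.0
4 142 z 18.2 bright 109.0
6 144 z 17.9 bright 108.0
8 142 z 18.1 bright 112.0
10 208 z 20.8 bright 205.0
12 94 z 22.3 bright 238.0
14 49 z 22.3 bright 235.0
16 8 z 22.3 bright 193.0
```

View pics/w5.png

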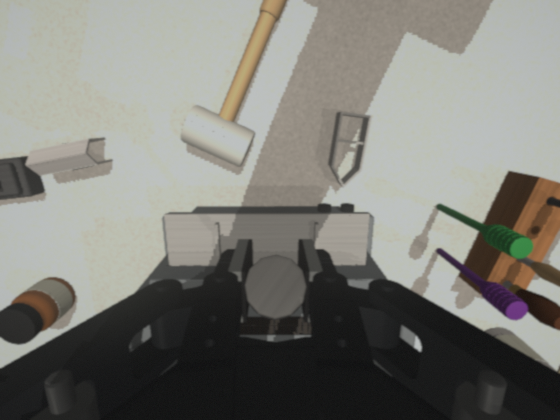

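Wrist view: the pin head is at (275,285) and the slot runs beneath it (about row 325). The fitted slot in the lock frame spans about −8.5 to +9.5 in x at z≈22, which agrees with the drawing. The plate is at (65,155). Next I'll move to the slot's right end at lock y≈−37 and go in.

```bash
python3 -m pendant '{"slide":[[-1.5,-1.5,0.6],[-3,-3,1.3],[-4.66,-4.5,2],[-4.66,-4.5,2],[-4.66,-4.5,2]],"turn":[0,0,0,0,0],"claw":[-1,-1,-1,-1,-1]}'
python3 -m pendant '{"slide":[[0,0,0],[-0.3,0,0.43],[-0.6,0,0.86],[-0.9,0,1.29],[-0.9,0,1.29]],"turn":[0,0,0,0,0],"claw":[-1,-1,-1,-1,-1]}'
python3 - <<'E'
from h import *
s=snapshot("scene");np.savez("pics/s6.npz",**s)
o=observe();print({k:np.round(o[k],2).tolist() for k in("position","force","ft_torque")})
p=o["position"];a=np.radians(8.7);d=p[:2]-np.array([597.3,-32.5]);x=d@[np.cos(a),np.sin(a)];y=d@[-np.sin(a),np.cos(a)]
t=np.array([x+80.7,y,p[2]+19-116.9])-[-30,0,150];th=np.radians(35)
print("tip in lock",t@[np.cos(th),0,np.sin(th)],t[1],t@[-np.sin(th),0,np.cos(th)])
E
```

```text
time_s: 7.17
position: [471.5, -89.6, 281.1]
orientation: [[-0.989, -0.15, -0.003], [-0.15, 0.989, 0.001], [0.003, 0.001, -1.0]]
force: [-0.4, 0.9, 0.4]
grip_width: 23.0
grip_force: 60.0
time_s: 7.58
position: [480.3, -87.7, 267.9]
orientation: [[-0.988, -0.151, -0.002], [-0.151, 0.988, 0.001], [0.001, 0.001, -1.0]]
force: [-1.0, -0.2, -0.5]
grip_width: 23.1
grip_force: 60.0
{'position': [480.31, -87.77, 268.3], 'force': [-0.24, 0.36, -2.14], 'ft_torque': [-0.0, 0.02, -0.01]}
tip in lock 0.8031389682602832 -36.93892901327229 24.34397792625455
```

```bash
python3 -m pendant '{"slide":[[-0.25,0,0.35],[-0.5,0,0.71],[-0.75,0,1.07],[-0.97,0,1.39],[-0.97,0,1.39]],"turn":[0,0,0,0,0],"claw":[-1,-1,-1,-1,-1]}'
python3 -m pendant '{"slide":[[-0.06,0,0.08],[-0.11,0,0.16],[-0.17,0,0.25],[-0.17,0,0.25],[-0.17,0,0.25]],"turn":[0,0,0,0,0],"claw":[-1,-1,-1,-1,-1]}'
python3 -m pendant '{"slide":[[-0.06,0,0.08],[-0.11,0,0.16],[-0.17,0,0.25],[-0.17,0,0.25],[-0.17,0,0.25]],"turn":[0,0,0,0,0],"claw":[-1,-1,-1,-1,-1]}'
cat >> h.py <<'E'
def tip():
    o=observe();p=o["position"];a=np.radians(8.7);R=np.array([[np.cos(a),np.sin(a),0],[-np.sin(a),np.cos(a),0],[0,0,1]])
    d=R@(p-np.array([597.3,-32.5,0]));t=d+[80.7,0,19-116.9]-np.array([-30,0,150]);th=np.radians(35)
    M=np.array([[np.cos(th),0,np.sin(th)],[0,1,0],[-np.sin(th),0,np.cos(th)]])
    print("tip",(M@t).round(1),"F lock",(M@R@np.array(o["force"])).round(1),"torque",np.round(o["ft_torque"],2),o["time_s"])
E
python3 -c "
from h import *;tip()"
```

```text
time_s: 8.05
position: [490.0, -86.5, 253.5]
orientation: [[-0.989, -0.151, -0.002], [-0.151, 0.989, 0.001], [0.002, 0.001, -1.0]]
force: [-0.3, -0.4, -2.0]
grip_width: 22.8
grip_force: 60.0
time_s: 8.47
position: [491.8, -86.5, 252.4]
orientation: [[-0.989, -0.151, -0.0], [-0.151, 0.989, 0.0], [0.0, 0.0, -1.0]]
force: [-2.0, -0.0, -1.6]
grip_width: 22.6
grip_force: 60.0
time_s: 8.88
position: [493.6, -86.2, 250.0]
orientation: [[-0.989, -0.151, -0.0], [-0.151, 0.989, -0.0], [0.0, -0.0, -1.0]]
force: [-1.7, 0.2, -1.8]
grip_width: 22.8
grip_force: 60.0
tip [  1.3 -37.4   1.7] F lock [-2.4  0.4 -0.5] torque [-0.11  0.64 -0.01] 8.8833
```

```bash
python3 -m pendant '{"slide":[[0.06,0,0.04],[0.12,0,0.09],[0.12,0,0.09],[0.12,0,0.09],[0.12,0,0.09]],"turn":[0,0,0,0,0],"claw":[-1,-1,-1,-1,-1]}' | grep -E "force: \["; python3 -c "
from h import *;tip()"
python3 -m pendant '{"slide":[[-0.06,0,0.08],[-0.11,0,0.16],[-0.11,0,0.16],[-0.11,0,0.16],[-0.11,0,0.16]],"turn":[0,0,0,0,0],"claw":[-1,-1,-1,-1,-1]}'| grep -E "force: \["; python3 -c "
from h import *;tip()"
```

```text
force: [-1.7, 0.7, -1.8]
tip [  0.1 -37.4   1.8] F lock [-2.3  0.9 -0.6] torque [-0.12  0.3  -0.06] 9.3
force: [-0.8, -0.6, -1.5]
tip [ -0.  -37.4  -0.1] F lock [-1.6 -0.4 -0.7] torque [-0.06  0.28 -0.  ] 9.7167
```

```bash
python3 -m pendant '{"slide":[[-0.06,0,0.08],[-0.11,0,0.16],[-0.11,0,0.16],[-0.11,0,0.16],[-0.11,0,0.16]],"turn":[0,0,0,0,0],"claw":[-1,-1,-1,-1,-1]}'| grep -E "force: \["; python3 -c "
from h import *;tip()"
```

```text
force: [-4.9, -0.9, 4.3]
tip [  0.4 -37.5  -0.9] F lock [-1.6 -0.2  6.4] torque [0.01 1.04 0.1 ] 10.1333
```

The nose touched the roller flat at 7 N with the tip about at z=0, as expected. Now I'll feel along +y.

```bash
python3 -m pendant '{"slide":[[0,0.15,0],[0,0.3,0],[0,0.45,0],[0,0.6,0],[0,0.75,0]],"turn":[0,0,0,0,0],"claw":[-1,-1,-1,-1,-1]}'| grep -E "force: \["; python3 -c "
from h import *;tip()"
```

```text
force: [-4.5, -6.1, 3.7]
tip [  0.6 -32.1  -0.8] F lock [-2.3 -5.4  6.1] torque [-1.52  0.67 -0.43] 10.55
```

```bash
python3 -m pendant '{"slide":[[0,0.15,0],[0,0.3,0],[0,0.45,0],[0,0.45,0],[0,0.45,0]],"turn":[0,0,0,0,0],"claw":[-1,-1,-1,-1,-1]}'| grep -E "force: \["; python3 -c "
from h import *;tip()"
```

```text
force: [-4.7, -5.0, 3.0]
tip [  0.5 -27.2  -0.8] F lock [-2.7 -4.3  5.5] torque [-1.14  0.79 -0.35] 10.9667
```

```bash
python3 -m pendant '{"slide":[[0,0.15,0],[0,0.3,0],[0,0.45,0],[0,0.6,0],[0,0.6,0]],"turn":[0,0,0,0,0],"claw":[-1,-1,-1,-1,-1]}'| grep -E "force: \["; python3 -c "
from h import *;tip()"
```

```text
force: [-5.0, -5.3, 3.5]
tip [  0.5 -21.2  -0.8] F lock [-2.7 -4.5  6.2] torque [-1.15  0.81 -0.31] 11.3833
```

```bash
python3 -m pendant '{"slide":[[0,0.15,0],[0,0.3,0],[0,0.45,0],[0,0.6,0],[0,0.6,0]],"turn":[0,0,0,0,0],"claw":[-1,-1,-1,-1,-1]}'| grep -E "force: \["; python3 -c "
from h import *;tip()"
```

```text
force: [-4.3, -5.7, 3.3]
tip [  0.5 -15.2  -0.8] F lock [-2.3 -5.   5.7] torque [-1.23  0.8  -0.34] 11.8
```

```bash
python3 -m pendant '{"slide":[[0,0.15,0],[0,0.3,0],[0,0.45,0],[0,0.6,0],[0,0.6,0]],"turn":[0,0,0,0,0],"claw":[-1,-1,-1,-1,-1]}'| grep -E "force: \["; python3 -c "
from h import *;tip()"
```

```text
force: [-4.8, -5.0, 3.8]
tip [ 0.5 -9.3 -0.8] F lock [-2.3 -4.2  6.3] torque [-1.32  0.77 -0.43] 12.2167
```

```bash
python3 -m pendant '{"slide":[[0,0.15,0],[0,0.3,0],[0,0.45,0],[0,0.6,0],[0,0.6,0]],"turn":[0,0,0,0,0],"claw":[-1,-1,-1,-1,-1]}'| grep -E "force: \["; python3 -c "
from h import *;tip()"
```

```text
force: [-4.7, -4.8, 3.6]
tip [ 0.5 -3.2 -0.8] F lock [-2.3 -4.   6. ] torque [-1.24  0.81 -0.39] 12.6333
```

```bash
python3 -m pendant '{"slide":[[0,0.15,0],[0,0.3,0],[0,0.45,0],[0,0.6,0],[0,0.6,0]],"turn":[0,0,0,0,0],"claw":[-1,-1,-1,-1,-1]}'| grep -E "force: \["; python3 -c "
from h import *;tip()"
```

```text
force: [-0.8, -0.8, -0.4]
tip [-0.3  5.1 -2.4] F lock [-1.  -0.6  0.2] torque [-0.12  0.18 -0.01] 13.05
```

```bash
python3 -m pendant '{"slide":[[0,0.15,0],[0,0.3,0],[0,0.45,0],[0,0.6,0],[0,0.6,0]],"turn":[0,0,0,0,0],"claw":[-1,-1,-1,-1,-1]}'| grep -E "force: \["; python3 -c "
from h import *;tip()"
```

```text
force: [-1.8, -5.0, -0.6]
tip [ 0.  10.  -1.8] F lock [-2.4 -4.7  0.9] torque [-1.26  0.27 -0.39] 13.4667
```

The force vanished near y≈5 (tip dropped past the face to −2.4) and a side wall pushed back at y≈10: that is the socket. I'll back off to y≈5.5 and go down gently.

```bash
python3 -m pendant '{"slide":[[0,-0.25,0],[0,-0.48,0],[0,-0.48,0],[0,-0.48,0],[0,-0.48,0]],"turn":[0,0,0,0,0],"claw":[-1,-1,-1,-1,-1]}'| grep -E "force: \["; python3 -c "
from h import *;tip()"
python3 -m pendant '{"slide":[[-0.06,0,0.08],[-0.11,0,0.16],[-0.17,0,0.25],[-0.17,0,0.25],[-0.17,0,0.25]],"turn":[0,0,0,0,0],"claw":[-1,-1,-1,-1,-1]}'| grep -E "force: \["; python3 -c "
from h import *;tip()"
```

```text
force: [-1.1, 0.0, -0.8]
tip [-0.2  6.2 -2.2] F lock [-1.3  0.2 -0. ] torque [0.04 0.24 0.02] 13.8833
force: [-1.2, -1.1, -2.3]
tip [-0.4  5.7 -5.3] F lock [-2.4 -0.9 -1.1] torque [-0.28  0.36 -0.11] 14.3
```

```bash
python3 -m pendant '{"slide":[[-0.11,0,0.16],[-0.23,0,0.33],[-0.34,0,0.49],[-0.34,0,0.49],[-0.34,0,0.49]],"turn":[0,0,0,0,0],"claw":[-1,-1,-1,-1,-1]}'| grep -E "force: \["; python3 -c "
from h import *;tip()"
python3 -m pendant '{"slide":[[-0.11,0,0.16],[-0.23,0,0.33],[-0.34,0,0.49],[-0.34,0,0.49],[-0.34,0,0.49]],"turn":[0,0,0,0,0],"claw":[-1,-1,-1,-1,-1]}'| grep -E "force: \["; python3 -c "
from h import *;tip()"
```

```text
force: [0.1, -1.8, -2.4]
tip [ -0.4   5.7 -11.4] F lock [-1.6 -1.8 -1.9] torque [-0.5   0.27 -0.11] 14.7167
force: [-0.6, -3.1, -1.6]
tip [ -0.4   5.8 -17.4] F lock [-1.8 -2.9 -0.7] torque [-0.51  0.34 -0.19] 15.1333
```

```bash
python3 -m pendant '{"slide":[[-0.11,-0.1,0.16],[-0.23,-0.1,0.33],[-0.34,-0.1,0.49],[-0.34,-0.1,0.49],[-0.34,-0.1,0.49]],"turn":[0,0,0,0,0],"claw":[-1,-1,-1,-1,-1]}'| grep -E "force: \["; python3 -c "
from h import *;tip()"
python3 -m pendant '{"slide":[[-0.11,0,0.16],[-0.23,0,0.33],[-0.23,0,0.33],[-0.23,0,0.33],[-0.23,0,0.33]],"turn":[0,0,0,0,0],"claw":[-1,-1,-1,-1,-1]}'| grep -E "force: \["; python3 -c "
from h import *;tip()"
```

```text
force: [-0.8, 0.1, -2.8]
tip [ -0.5   5.1 -23.4] F lock [-2.2  0.2 -1.8] torque [-0.    0.39  0.04] 15.55
force: [-1.6, -0.4, -3.7]
tip [ -0.4   4.8 -27.3] F lock [-3.4 -0.2 -2.1] torque [-0.06  0.41  0.01] 15.9667
```

```bash
python3 -m pendant '{"slide":[[-0.06,0,0.08],[-0.11,0,0.16],[-0.17,0,0.25],[-0.17,0,0.25],[-0.17,0,0.25]],"turn":[0,0,0,0,0],"claw":[-1,-1,-1,-1,-1]}'| grep -E "force: \["; python3 -c "
from h import *;tip()"
```

```text
force: [-2.1, 0.2, -1.4]
tip [ -0.3   4.8 -30.1] F lock [-2.5  0.5  0. ] torque [-0.07  0.59  0.01] 16.3833
```

```bash
python3 -m pendant '{"slide":[[-0.03,0,0.04],[-0.06,0,0.08],[-0.09,0,0.12],[-0.09,0,0.12],[-0.09,0,0.12]],"turn":[0,0,0,0,0],"claw":[-1,-1,-1,-1,-1]}'| grep -E "force: \["; python3 -c "
from h import *;tip()"
```

```text
force: [-6.0, -0.6, 3.1]
tip [  0.    4.7 -30.7] F lock [-3.2  0.3  6. ] torque [-0.11  1.2   0.08] 16.8
```

The pin has bottomed in the socket (tip −30.7 mm, 6 N). I'll release it and lift clear, then measure the plate from the wrist image taken earlier.

```bash
python3 -m pendant '{"slide":[[0,0,0],[0,0,0],[0,0,0],[0,0,0],[0,0,0]],"turn":[0,0,0,0,0],"claw":[0.2,1,1,1,1]}'
python3 -m pendant '{"slide":[[0.5,0,-2],[1,0,-5],[2,0,-8],[3,0,-11],[3,0,-11]],"turn":[0,0,0,0,0],"claw":[1,1,1,1,1]}'
python3 - <<'E'
from h import *
s=dict(np.load("pics/w5.npz"));P=cloud(s).reshape(-1,3);P=P[~np.isnan(P[:,0])]
T=s["T"];c=s["frame"].reshape(420,560,3)
C=cloud(s);k=C[125:180,20:115].reshape(-1,3);k=k[(k[:,2]>20)]
print("plate seen",len(k),k[:,2].max(),rect(k)); t=k[k[:,2]>51];print("ridge",len(t),rect(t))
print("pix",C[155,65].round(0),C[145,90].round(0))
w=snapshot("wrist");np.savez("pics/w7.npz",**w);s2=snapshot("scene")
cv2.imwrite("pics/s7.png",cv2.resize(bgr(s2)[130:300,160:340],(540,510)))
o=observe();print(np.round(o["position"],1),o["force"])
E
```

```text
time_s: 17.22
position: [505.1, -41.8, 222.1]
orientation: [[-0.989, -0.151, 0.001], [-0.151, 0.989, -0.0], [-0.001, -0.0, -1.0]]
force: [-0.1, -0.2, 0.4]
grip_width: 81.2
grip_force: 0.0
time_s: 17.63
position: [476.7, -46.9, 339.9]
orientation: [[-0.989, -0.15, 0.012], [-0.15, 0.989, -0.003], [-0.012, -0.004, -1.0]]
force: [0.9, -0.4, 0.9]
grip_width: 85.2
grip_force: 0.0
plate seen 1922 58.14741855703295 ((444.396484375, -346.6277770996094), (36.14393997192383, 117.46167755126953), 20.909812927246094)
ridge 620 ((438.1476745605469, -330.654052734375), (14.476799964904785, 81.74324798583984), 19.65452766418457)
pix [ 432. -319.   55.] [ 423. -317.    3.]
[475.8 -46.5 333.9] [-0.41859744  0.51791059 -1.4203076 ]
```

View pics/s7.png

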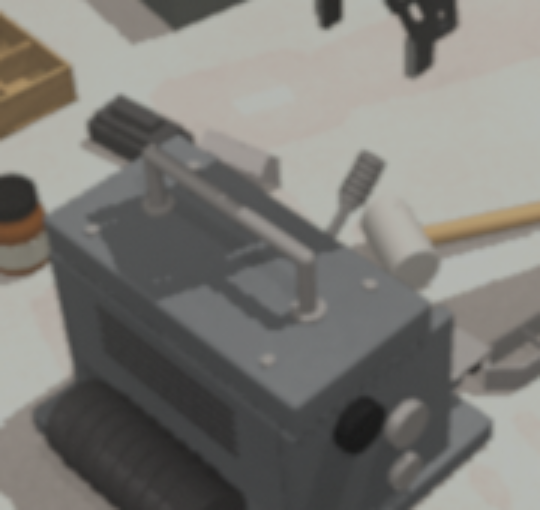

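The pin stands in the guard with its head at (365,175), and the gripper is clear. The plate ridge is at (438,−331), height about 56, and 82 mm long at azimuth 109.7°, so the sizes match. I'll go above it and re-measure.

```bash
python3 -m pendant '{"slide":[[1,-3.5,1],[2,-7,3],[3,-10.5,5],[4,-14,7],[5,-17.5,8.5]],"turn":[0,0,0,0,0],"claw":[1,1,1,1,1]}' | grep pos
python3 -m pendant '{"slide":[[1,-3.3,1],[2,-6.6,1.5],[3,-10,1.5],[3,-10,1.5],[3,-10,1.5]],"turn":[0.12,0.24,0.36,0.48,0.6],"claw":[1,1,1,1,1]}' | grep pos
python3 -m pendant '{"slide":[[0,0,0],[0,0,0],[0,0,0],[0,0,0],[0,0,0]],"turn":[0.12,0.24,0.36,0.48,0.6],"claw":[1,1,1,1,1]}'|grep pos
python3 -m pendant '{"slide":[[0,0,0],[0,0,0],[0,0,0],[0,0,0]],"turn":[0.1,0.18,0.18,0.18],"claw":[1,1,1,1]}'|grep pos
python3 - <<'E'
from h import *
s=snapshot("wrist");np.savez("pics/w8.npz",**s);cv2.imwrite("pics/w8.png",bgr(s))
P=cloud(s).reshape(-1,3);P=P[~np.isnan(P[:,0])]
k=P[(np.hypot(P[:,0]-438,P[:,1]+331)<52)&(P[:,2]>25)&(P[:,2]<62)];t=k[k[:,2]>51]
print(len(k),k[:,2].max(),rect(k),len(t),rect(t),t.mean(0))
o=observe();print(np.round(o["position"],1),np.round(o["orientation"],3).tolist(),o["q"])
E
```

```text
position: [450.5, -227.5, 242.8]
position: [436.2, -331.5, 228.9]
position: [436.9, -329.6, 229.3]
position: [437.0, -329.7, 230.0]
2276 58.34602983983882 ((437.6191711425781, -330.58587646484375), (34.39692306518555, 80.3306884765625), 19.605106353759766) 837 ((437.84893798828125, -330.3284912109375), (14.674870491027832, 80.00950622558594), 19.46784210205078) [ 437.00015019 -328.86848626   54.08932744]
[ 437.2 -329.8  230.4] [[-0.337, 0.941, -0.002], [0.941, 0.337, 0.002], [0.002, -0.001, -1.0]] [-7.44383460e-01 -1.01292548e-01  1.87882709e+00  6.57389619e-05
  1.36629422e+00 -1.08842995e+00]
```

View pics/w8.png

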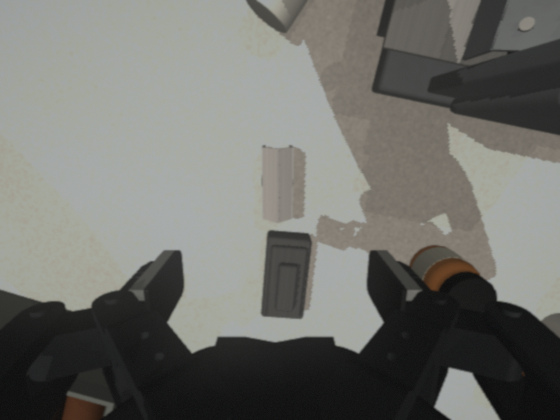

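Wrist view: the plate is at (283,183), squarely between the fingers' directions. The weight (288,275) is beyond its end, and the jar (445,265) is well off to the side. I'll descend and grasp across the legs.

```bash
python3 -m pendant '{"slide":[[0,0,4],[0,0,8],[0,0,12],[0,0,15.5],[0,0,17.5]],"turn":[0,0,0,0,0],"claw":[1,1,1,1,1]}' |grep -E "pos|force: \["
python3 -m pendant '{"slide":[[0,0,1.5],[0,0,3],[0,0,4],[0,0,4.5],[0,0,4.5]],"turn":[0,0,0,0,0],"claw":[1,1,1,1,1]}' |grep -E "pos|force: \["
python3 -m pendant '{"slide":[[0,0,0],[0,0,0],[0,0,0],[0,0,0],[0,0,0]],"turn":[0,0,0,0,0],"claw":[-1,-1,-1,-1,-1]}' |grep -E "pos|force: \[|width"
python3 -m pendant '{"slide":[[0,0,0],[0,0,0],[0,0,0],[0,0,0],[0,0,0]],"turn":[0,0,0,0,0],"claw":[-1,-1,-1,-1,-1]}' 
```

```text
position: [435.0, -327.9, 51.6]
force: [-0.8, 0.3, 0.9]
position: [436.8, -329.6, 10.6]
force: [0.1, -0.1, -0.2]
position: [438.2, -330.9, 13.1]
force: [0.4, 0.0, 0.5]
grip_width: 33.1
time_s: 21.03
position: [438.3, -330.9, 13.1]
orientation: [[-0.335, 0.942, 0.001], [0.942, 0.335, -0.001], [-0.002, 0.001, -1.0]]
force: [0.5, 1.6, 6.5]
grip_width: 33.3
grip_force: 60.5
```

```bash
python3 -m pendant '{"slide":[[0,0,-2],[0,0,-6],[0,0,-10],[0,0,-14],[0,0,-18]],"turn":[0,0,0,0,0],"claw":[-1,-1,-1,-1,-1]}' |grep -E "pos|force: \[|width"
python3 -m pendant '{"slide":[[0,0,-4],[0,0,-8],[1,1.3,-11.5],[2.5,3.1,-14],[5,6.3,-15.2]],"turn":[0,0,0,0,0],"claw":[-1,-1,-1,-1,-1]}' |grep -E "pos|force: \[|width"
python3 -m pendant '{"slide":[[2.4,3,0],[4.8,6,0],[7.2,9,0],[9.6,12,0],[11.5,14.5,0]],"turn":[0,0,0,0,0],"claw":[-1,-1,-1,-1,-1]}' |grep -E "pos|force: \[|width"
python3 -m pendant '{"slide":[[2.4,3,0],[4.2,5.3,0],[5.6,7,0],[5.6,7,0],[5.6,7,0]],"turn":[0.1,0.19,0.19,0.19,0.19],"claw":[-1,-1,-1,-1,-1]}'
python3 - <<'E'
from h import *
for i in range(4): observe()
o=observe();p=np.array(o["position"]);print(p.round(1),"turn err",np.degrees(np.arctan2(o["orientation"][1][1],o["orientation"][0][1]))-8.7)
s=snapshot("wrist");np.savez("pics/w9.npz",**s)
P=cloud(s).reshape(-1,3);P=P[~np.isnan(P[:,0])]
b=P[(P[:,2]>270)&(P[:,2]<300)&(P[:,0]>560)&(P[:,0]<680)&(P[:,1]>-130)&(P[:,1]<80)];print("bar",len(b),b.mean(0) if len(b) else 0, rect(b) if len(b)>5 else 0)
for n in("scene","top"):
    s=snapshot(n);np.savez(f"pics/{n}9.npz",**s)
cv2.imwrite("pics/s9.png",cv2.resize(bgr(dict(np.load("pics/scene9.npz")))[90:300,140:360],(600,573)))
E
```

```text
position: [436.7, -329.6, 192.7]
force: [1.2, -0.6, -1.0]
grip_width: 33.1
position: [479.9, -264.2, 348.4]
force: [1.8, 0.0, -1.2]
grip_width: 33.2
position: [578.2, -103.1, 342.7]
force: [0.2, -1.5, -2.0]
grip_width: 33.0
time_s: 22.7
position: [624.7, -28.5, 342.3]
orientation: [[-0.154, 0.988, -0.003], [0.988, 0.154, -0.0], [0.0, -0.003, -1.0]]
force: [-0.4, 0.1, 0.1]
grip_width: 33.0
grip_force: 60.0
[624.7 -28.5 342.3] turn err 0.13920070512550708
bar 2387 [618.54375151  26.45997912 293.18569415] ((619.0130615234375, 25.51915740966797), (13.547415733337402, 68.20805358886719), 8.61777400970459)
```

View pics/s9.png

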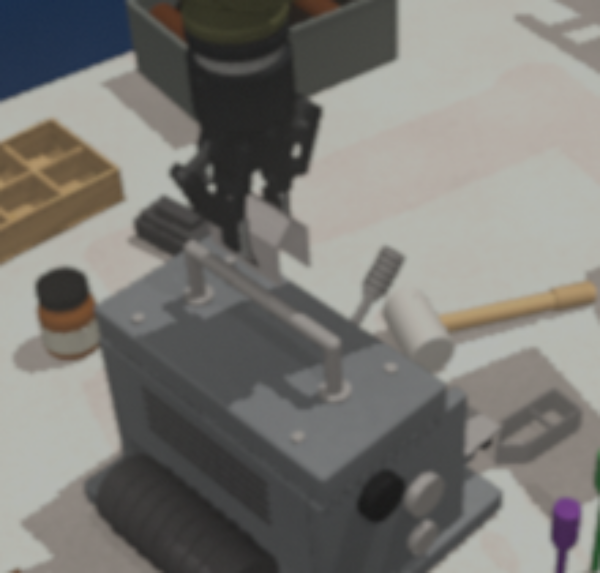

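The plate is held over the middle of the bar (its lower edge is at about (280,265), the bar's middle below it). The wrist depth puts the bar axis at x≈627.3 at this y, so I'll correct by 2.5 mm and lower.

```bash
python3 -m pendant '{"slide":[[0,0.25,1],[0,0.25,2.2],[0,0.25,3.2],[0,0.25,4],[0,0.25,4]],"turn":[0,0,0,0,0],"claw":[-1,-1,-1,-1,-1]}' |grep -E "pos|force: \[|width"
python3 -m pendant '{"slide":[[0,0,1],[0,0,2],[0,0,3],[0,0,3.7],[0,0,3.7]],"turn":[0,0,0,0,0],"claw":[-1,-1,-1,-1,-1]}' |grep -E "pos|force: \[|width"
```

```text
position: [625.9, -29.1, 299.8]
force: [-0.3, -0.6, -1.3]
grip_width: 32.9
position: [626.3, -28.8, 263.8]
force: [-0.5, -0.2, -1.4]
grip_width: 33.0
```

```bash
python3 -m pendant '{"slide":[[0,0,0.1],[0,0,0.2],[0,0,0.3],[0,0,0.4],[0,0,0.4]],"turn":[0,0,0,0,0],"claw":[-1,-1,-1,-1,-1]}' |grep -E "pos|force: \[|width"
python3 -m pendant '{"slide":[[0,0,0.05],[0,0,0.1],[0,0,0.15],[0,0,0.2],[0,0,0.2]],"turn":[0,0,0,0,0],"claw":[-1,-1,-1,-1,-1]}' |grep -E "pos|force: \[|width"
```

```text
position: [627.5, -29.0, 263.0]
force: [0.3, 0.8, -1.0]
grip_width: 33.4
position: [627.3, -29.0, 260.6]
force: [0.1, 0.2, -0.9]
grip_width: 32.9
```

```bash
python3 -m pendant '{"slide":[[0,0,0.05],[0,0,0.1],[0,0,0.15],[0,0,0.2],[0,0,0.2]],"turn":[0,0,0,0,0],"claw":[-1,-1,-1,-1,-1]}' |grep -E "pos|force: \[|width"
python3 -m pendant '{"slide":[[0,0,0.05],[0,0,0.1],[0,0,0.1],[0,0,0.1],[0,0,0.1]],"turn":[0,0,0,0,0],"claw":[-1,-1,-1,-1,-1]}' |grep -E "pos|force: \[|width"
```

```text
position: [627.5, -29.0, 258.8]
force: [0.4, 0.5, -0.6]
grip_width: 32.9
position: [627.8, -29.0, 258.4]
force: [1.3, -0.3, 1.3]
grip_width: 33.5
```

Contact starts at TCP z 258, right where expected. I'll release gently, then lift.

```bash
python3 -m pendant '{"slide":[[0,0,0.05],[0,0,0.05],[0,0,0.05],[0,0,0.05],[0,0,0.05]],"turn":[0,0,0,0,0],"claw":[-0.1,0.0,0.2,0.4,0.4]}' |grep -E "pos|force|width"
python3 -m pendant '{"slide":[[0,0,0],[0,0,0],[0,0,0],[0,0,0],[0,0,0]],"turn":[0,0,0,0,0],"claw":[1,1,1,1,1]}' |grep -E "pos|force|width"
python3 -m pendant '{"slide":[[0,0,-1.5],[0,0,-4],[0,0,-7],[0,0,-10],[0,0,-13]],"turn":[0,0,0,0,0],"claw":[1,1,1,1,1]}' |grep -E "pos|force|width"
python3 -m pendant '{"slide":[[2,-2,-2],[2,-5,-3],[2,-8,-3],[2,-11,-3],[2,-11,-3]],"turn":[0,0,0,0,0],"claw":[1,1,1,1,1]}' |grep -E "pos|force|width"
python3 - <<'E'
from h import *
np.set_printoptions(suppress=True)
s=snapshot("wrist");t=snapshot("scene")
for n,k in(("w",s),("s",t)):
    P=cloud(k).reshape(-1,3);P=P[~np.isnan(P[:,0])]
    a=P[(P[:,2]>296)&(P[:,2]<306)&(np.hypot(P[:,0]-627,P[:,1]+28)<60)]
    print(n,len(a),a.mean(0) if len(a) else 0,P[(np.hypot(P[:,0]-627,P[:,1]+28)<45)&(P[:,2]<320)][:,2].max(),rect(a) if len(a)>5 else 0)
    h=P[(P[:,2]>235)&(P[:,2]<275)&(P[:,0]<515)&(P[:,0]>450)&(abs(P[:,1]+45)<40)];print("pin head",len(h),h.mean(0),h[:,2].max())
cv2.imwrite("pics/f.png",np.hstack([cv2.resize(bgr(t)[130:300,160:340],(400,380)),cv2.resize(bgr(s),(400,380))]))
E
```

```text
position: [627.2, -29.0, 256.9]
force: [-0.4, 0.5, 0.2]
grip_width: 60.0
grip_force: 0.0
position: [627.4, -29.0, 257.3]
force: [0.6, 0.1, 0.2]
grip_width: 85.6
grip_force: 0.0
position: [627.2, -28.9, 390.0]
force: [1.0, -0.2, -0.2]
grip_width: 85.5
grip_force: 0.0
position: [512.3, -26.0, 420.3]
force: [1.5, -1.2, 0.8]
grip_width: 85.1
grip_force: 0.0
w 1032 [625.47171822 -26.60929568 298.85706529] 302.88480817288547 ((626.583740234375, -28.85988998413086), (13.28838062286377, 79.93347930908203), 9.069234848022461)
pin head 552 [484.3036925  -44.61075055 244.11452132] 253.21708048817345
s 96 [628.84504387 -27.04904183 298.41716425] 301.8050747255322 ((629.6668701171875, -28.744579315185547), (13.494054794311523, 85.97449493408203), 7.643550395965576)
pin head 82 [488.25745468 -39.88058811 242.31226403] 252.41286892165863
```

View pics/f.png

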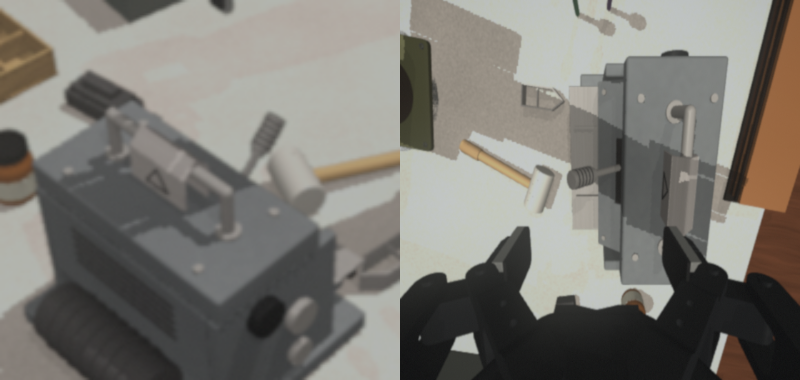

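Left panel: the plate sits astride the bar (165,165) and the pin is in the guard (265,140). Right panel: both are free of the gripper. The ridge height of 302 fits, but the pin head looks a little low, so I'll check its lean and depth before handing in.

```bash
python3 - <<'E'
from h import *
from scipy.optimize import least_squares
np.set_printoptions(suppress=True)
s=snapshot("wrist");T=np.asarray(s["T"]);P=cloud(s).reshape(-1,3);P=P[~np.isnan(P[:,0])]
a=np.radians(8.7);R=np.array([[np.cos(a),np.sin(a),0],[-np.sin(a),np.cos(a),0],[0,0,1]])
X=(P-[597.3,-32.5,0])@R.T
k=X[(X[:,0]>-140)&(X[:,0]<-58)&(abs(X[:,1]-5)<18)&(X[:,2]>180)&(X[:,2]<280)]
# shank: cylinder r=5; head top disc
th0=np.radians(40);d0=np.array([-np.sin(th0),0,np.cos(th0)])
def ax(p): t=np.array([-np.sin(p[2])*np.cos(p[3]),np.sin(p[3]),np.cos(p[2])*np.cos(p[3])]);return np.array([p[0],p[1],200.]),t
def res(p,q,r):
    c,d=ax(p);v=q-c;return np.linalg.norm(v-np.outer(v@d,d),axis=1)-r
p=np.array([-75,5,th0,0.])
print(len(k),k.min(0),k.max(0))
for it in range(3):
    c,d=ax(p);v=k-c;t=v@d;sh=k[np.linalg.norm(v-np.outer(t,d),axis=1)<17]
    f=lambda p:(lambda r:np.minimum(abs(r-12),abs(r-5)))(res(p,sh,0))
    p=least_squares(f,p,loss="soft_l1").x
c,d=ax(p);t=(sh-c)@d
top=c+d*np.percentile(t,99);tip=top-162*d;L=tip-np.array([-30,0,150]);th=np.radians(35)
M=np.array([[np.cos(th),0,np.sin(th)],[0,1,0],[-np.sin(th),0,np.cos(th)]])
print("tilt",np.degrees(p[2:]),"top",top,"tip lock",M@L,"cost",f(p).mean())
print(np.round(observe()["qd"],3))
E
```

```text
1010 [-129.87235744   -8.3894756   181.69969278] [-58.90607414  15.80985928 252.44279922]
tilt [37.61561194  2.07726259] top [-116.01029937    5.66369251  251.07550892] tip lock [ -5.09294047  -0.20834249 -29.59518686] cost 1.6103753862622274
[ 0.004  0.035 -0.008  0.001 -0.002 -0.   ]
```

The pin leans back onto the slot edge, at most 8–9° off the guard's axis (limit 15°), with its tip about 30 mm deep. Both are released, so I'll hand in.

```bash
python3 -c "
from rig import order
print(order.sign_off())"
```

```text
the job is handed in; nothing more can be done
None
```

The job is handed in, with no verdict shown: the locking pin is home in the roller's socket (tip about 30 mm deep, resting at most 9° off the guard's axis), the warning plate hangs astride the grab bar, both are released, and I saw no bystander disturbed.

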